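# Choke and prime the small engine

### The job

Get the small engine on the plywood plate ready for a cold start: with the fingertips press the round red primer button right in and let it spring back out, then push the orange choke lever along its slot, past the half-choke click at the yellow marks, until it sits home at the far stop by the red marks. Only push, do not pinch the lever, do not lift or shove the engine along the bench, and leave the tools, pot and other things where they stand; finish with the primer out and the choke still fully home.

Things in the scene. Friction and masses are not known exactly. Their poses are not given: they have to be found in the camera images.
- engine: Engine on a plywood plate 300 (x) x 380 (y) x 18 mm, 6 kg, loose on the bench (slides if pushed with over about 25 N). Origin: centre of the plate's underside; front (-x) roughly faces the robot. The black control housing at the front, x -75 to +5, y -125 to +81 mm, has a flat top 165 mm high that carries both controls. The red tank behind it (x over 27 mm) is 198 mm high, its cap 212 mm.
- choke (a joint): Choke lever travel, m, along the engine's +y: 0 = open stop (white marks), 0.028 = half-choke click (yellow), 0.056 = full-choke stop (red). Starts at or near the open stop. A spring detent draws it to the nearest of stop, click, stop (it tips over 7 mm from either stop); about 4 N to leave the open stop or the click. It stays where it clicks.
- choke_knob (a point): Centre of the orange choke knob, 24 mm (engine x, across the slot) x 16 mm (engine y, along it) x 32 mm tall, underside 6 mm over the housing's top. Moves with the lever; axes as the engine's. Push it on its flat -y face, e.g. with shut fingers; 53 mm are free between that face (at the open stop) and the primer's collar.
- choke_full (a point): Fixed point on the engine: where the knob's centre lies when the lever is at the full-choke stop.
- primer (a joint): Travel of the red primer button, in m: 0 = out, 0.008 = fully in (straight down). Springs back; 3 N to start, 6 N when fully in.
- primer_top (a point): Centre of the top face of the round red primer button, 30 mm across, 20 mm above the housing's top when out (its steel collar, 42 mm across, is 4 mm high). It lies 82 mm towards the engine's -y from the choke knob at the open stop.
- wrench: Leave alone: steel open-ended wrench, 150 mm, lying on the front strip of the engine's plate.
- plug: Leave alone: spark plug, 55 mm tall, 21 mm wide, standing on the front strip of the engine's plate; origin under its foot.
- pot: Leave alone: terracotta pot, 150 mm across, 130 mm tall, left side of the bench; origin under its foot.
- carton: Leave alone: cardboard carton 120 x 90 x 80 mm; origin under its centre.
- bottle: Leave alone: white bottle with red cap, 60 mm across, 160 mm tall; origin under its foot.
- jar: Leave alone: glass jar, 66 mm across, 85 mm tall; origin under its foot.
- mug: Leave alone: blue mug, 80 mm across, 95 mm tall; origin under its foot.
- screwdriver: Leave alone: red-handled screwdriver, 200 mm, lying on the bench.

How it is judged:
By the outcome, as a careful person would: the job done as asked, in the order asked, and still so for the second after the job is handed in, with the robot touching nothing.
It also fails if it takes over 42 s, if anything falls off the work surface, if the arm or the gripper's body presses on something with over 40 N, if the wrist force passes 120 N, or if a joint passes its speed limit or range.

### The arm

A 7-joint arm with a two-finger parallel gripper is mounted at the origin on the work surface. World frame = base frame: x ahead of the robot, y to its left, z up, the work surface at z = 0. Lengths are in m, angles in rad, forces in N, time in s.
With the tool pointing down it reaches from about 0.425 to 1.025 m from the base axis. Payload 9.4 kg.
Tool frame: the origin (TCP) lies midway between the tips of the shut fingers; the grasp point (between the pads) lies 19 mm behind it; z points along the fingers, y is the line along which they close (so a half turn about z gives the same grasp; the last joint's range is limited). The gripper opens to 93 mm and grips with 3 to 60 N. Pads are 15 mm wide; open, the fingers measure 128 mm over their backs; the gripper's body (75 mm by 188 mm) begins 65 mm behind the grasp point.
Start: joints at [1.154, 0.599, -0.003, 1.599, 0.002, 0.943, -0.08], TCP at [0.242, -0.684, 0.219] pointing down, gripper open.
Joint ranges: [-2.57, 2.57], [-0.35, 1.97], [-1.29, 1.29], [0.11, 2.56], [-1.05, 4.19], [0.11, 1.86], [-2.63, 2.63]. Speed limits (rad/s): [2.22, 2.22, 3.01, 3.01, 3.14, 3.14, 3.14].

### API

Orientations are given as a unit quaternion [x, y, z, w].
In Python, from rig import env, cams gives the robot as it stands.
- The arm moves only by the tool jog_arm, never from a script. Its argument "rows" is a list of rows, each an object with "linear": the shift along the tool's x, y, z in m, a list of three; "roll": the turn about the tool's z in rad; "gripper": the closure, from 0 (fully open) to 1 (shut). In form: [{"linear": [tx, ty, tz], "roll": roll, "gripper": gripper}, ...]. A call has exactly 10 rows; each row shifts and turns the commanded pose from where the row before left it, along the tool's axes as they then stand; what a row does not reach is not made up. A row lasts 1/8 s, in which the tool goes at most 62.5 mm and 10.7 degrees, less where a joint would pass 70% of its speed; a pose out of reach is approached as far as the arm can. A call with a gripper value outside its range is refused whole. The fingers move at their own pace and stop on an object; the grip force is fixed at half the most. Time passes only in rows, so rows that do not move let the fingers close, or fill a call up. It gives the time, the measured TCP pose, the force, the opening and the grip force at its end, in the units of the state.
- env.get_obs(): the state, without advancing time (a new reading comes with each control period).
- cams.camera(name): name is "scene" or "top" or "wrist"; returns a dict with "color" (384x512x3 uint8, red, green, blue), "mtx" (3x3 intrinsics, pixels), "position" and "orientation" of the camera in the world. Camera axes: x right, y down, z forward; pixel columns grow to the right and rows downward; lengths in m; the calibration is good to about 2 mm. A picture is of the moment at which its call begins. There is no depth.
- env.hand_in(): hands the job in; it is judged then, once.
The state is a dict: "clock": time; "qpos": joint angles; "joint_velocities": joint speeds; "tau": joint torques, N m; "ee_pos": TCP position; "ee_rot": TCP orientation; "force": force on the tool from outside, world axes, zero at the start; "torque": the same for the moment, N m; "grip_width": finger opening in m; "grasp_force": force on a finger pad.
Only numpy, scipy, OpenCV 4.12 (cv2) and the standard library are available. Lean on these libraries where they do the work, as an engineer would, in place of code of your own. Each camera call takes 0.05 s, during which the arm holds its last target. There are 200 camera calls.

## Working session

There is one attempt and no reset: what is moved stays moved. The work goes in short steps, Python scripts to look and compute and a tool call to move; the robot and the scene stay as the last step left them, time stands still between calls to the robot, and variables do not carry over. Pictures are saved under pics/ and viewed, at most 10 in all, crops included, and the job is handed in when it is done.

Besides the shell and the picture viewer there is one more tool, called after "Call:" in YAML: its name, and indented under it one key for each argument. jog_arm: Moves the arm, as the interface text tells. Its arguments: {"type":"object","properties":{"rows":{"type":"array","items":{"type":"object","properties":{"linear":{"type":"array","items":{"type":"number"}},"roll":{"type":"number"},"gripper":{"type":"number"}}}}},"required":["rows"]}

```bash
mkdir -p pics; cat > h.py <<'E'
import numpy as np, cv2, pickle
from scipy.spatial.transform import Rotation as R
from rig import env, cams
def shot(n,tag):
    c=cams.camera(n); pickle.dump(c,open(f'pics/{tag}.pkl','wb')); cv2.imwrite(f'pics/{tag}.png',c['color'][:,:,::-1]); return c
def load(tag): return pickle.load(open(f'pics/{tag}.pkl','rb'))
def ray(c,u,v):
    d=np.linalg.inv(c['mtx'])@[u,v,1.]; return np.array(c['position']),R.from_quat(c['orientation']).apply(d)
def onz(c,u,v,z):
    p,d=ray(c,u,v); return p+d*(z-p[2])/d[2]
def proj(c,P):
    q=c['mtx']@R.from_quat(c['orientation']).inv().apply(np.array(P)-c['position']); return q[:2]/q[2]
def crop(tag,u0,v0,u1,v1,s):
    c=load(tag)['color'][v0:v1,u0:u1,::-1]; cv2.imwrite(f'pics/{tag}_c.png',cv2.resize(c,None,fx=s,fy=s,interpolation=cv2.INTER_CUBIC))
E
python3 - <<'E'
from h import *
a=shot('scene','s0')['color'];b=shot('top','t0')['color']
cv2.imwrite('pics/both.png',cv2.resize(np.vstack([a,b]),None,fx=.78,fy=.78)[:,:,::-1])
for t in 's0','t0':
    c=load(t);print(t,c['position'],c['orientation'],c['mtx'][0])
o=env.get_obs();print(o['ee_pos'],o['ee_rot'],o['clock'],o['grip_width'])
E
```

```text
s0 [ 1.55526835 -0.30029237  1.1515081 ] [ 0.72911487  0.55730026 -0.23871151 -0.31752912] [457.75608986   0.         255.34230992]
t0 [ 0.24458221 -0.00516216  1.37569622] [ 0.72695881 -0.67626197  0.08088446 -0.08751198] [419.25599741   0.         258.83279358]
[ 0.24147991 -0.68314677  0.21787241] [ 9.85595378e-01  1.69119095e-01 -1.82225629e-04 -6.70755272e-04] 0.1 0.09248527825126378
```

View pics/t0.png

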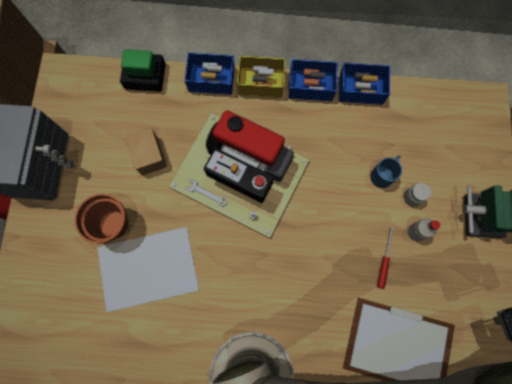

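View pics/s0.png

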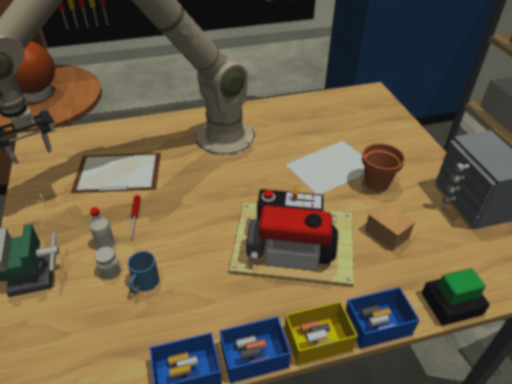

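The top view shows the engine with its plate at about (242,172), the primer at (260,182) and the choke near (225,167). The mug, jar, bottle and screwdriver are to the right. I'll enlarge the engine.

```bash
python3 - <<'E'
from h import *
crop('t0',165,105,315,240,5)
E
```

```text
(no output)
```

View pics/t0_c.png

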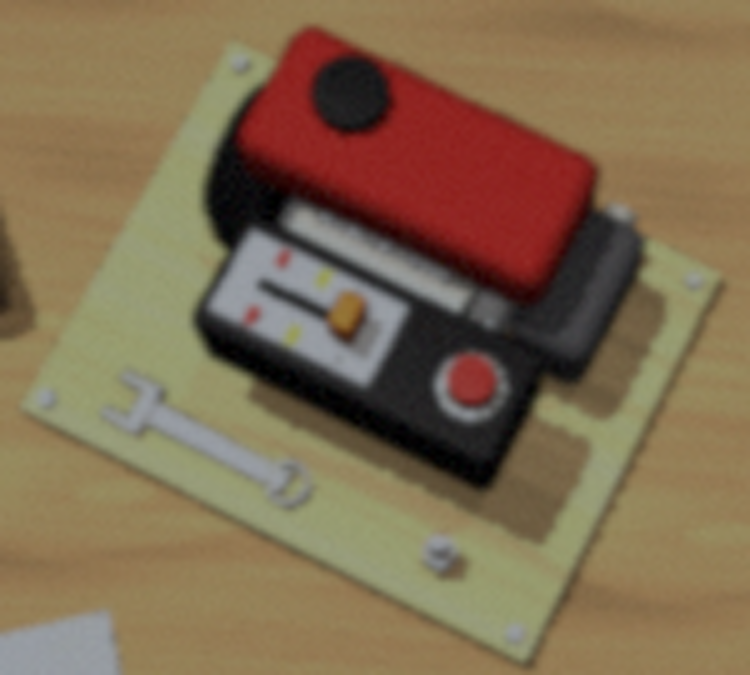

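The enlarged view shows the plate corners at crop (232,42), (722,278), (530,663) and (22,408). The primer top is at (472,381) and the knob top at about (350,308), near the open stop. I'll compute the positions.

```bash
python3 - <<'E'
from h import *
c=load('t0')
f=lambda x,y,z: onz(c,165+(x+.5)/5-.5,105+(y+.5)/5-.5,z)
P=np.array([f(*q,.018) for q in [(232,42),(722,278),(530,663),(22,408)]])  # far-left, far-right, near-right, near-left
L=np.array([[.15,.19],[.15,-.19],[-.15,-.19],[-.15,.19]])
m=P[:,:2].mean(0);H=L.T@(P[:,:2]-m);th=np.arctan2(H[0,1]-H[1,0],H[0,0]+H[1,1])
Rm=np.array([[np.cos(th),-np.sin(th)],[np.sin(th),np.cos(th)]])
print('engine',m,th,np.degrees(th),'res',(P[:,:2]-m-L@Rm.T).round(4).tolist())
pr=f(472,381,.185);kn=f(350,308,.203)
print('primer',pr,'knob',kn,'in eng',Rm.T@(pr[:2]-m),Rm.T@(kn[:2]-m))
rd=[f(284,259,.165),f(252,316,.165)];print('red mid eng',Rm.T@(np.mean(rd,0)[:2]-m))
o=env.get_obs();r=R.from_quat(o['ee_rot']);print(r.as_matrix().round(3).tolist())
print('tool dir y yaw',np.degrees(np.arctan2(*r.as_matrix()[[1,0],1])))
E
```

```text
engine [0.63417742 0.0890135 ] -0.3970833112698763 -22.751197850843468 res [[-0.0018, 0.0006], [-0.0029, 0.0021], [0.0028, -0.0012], [0.002, -0.0015]]
primer [0.56647451 0.01857448 0.185     ] knob [0.60054434 0.09251929 0.203     ] in eng [-0.03519424 -0.09114113] [-0.03237198 -0.00977392]
red mid eng [-0.0338449   0.04786324]
[[0.943, 0.333, -0.001], [0.333, -0.943, 0.001], [-0.0, -0.001, -1.0]]
tool dir y yaw -70.52678980169173
```

Call:
jog_arm:
  rows:
    - {"linear": [0,0,-0.02],"roll": -0.167,"gripper": 1}
    - {"linear": [0,0,-0.02],"roll": -0.167,"gripper": 1}
    - {"linear": [0,0,-0.02],"roll": -0.167,"gripper": 1}
    - {"linear": [0,0,-0.02],"roll": -0.167,"gripper": 1}
    - {"linear": [0,0,-0.02],"roll": -0.167,"gripper": 1}
    - {"linear": [0.055,0.002,0],"roll": 0,"gripper": 1}
    - {"linear": [0.055,0.002,0],"roll": 0,"gripper": 1}
    - {"linear": [0.055,0.002,0],"roll": 0,"gripper": 1}
    - {"linear": [0.055,0.002,0],"roll": 0,"gripper": 1}
    - {"linear": [0.055,0.002,0],"roll": 0,"gripper": 1}

```text
clock: 1.35
ee_pos: [0.3573, -0.4319, 0.3184]
ee_rot: [0.832, 0.554, -0.0, -0.0]
force: [0.7, -0.6, 0.5]
grip_width: 0.001
grasp_force: 0.0
```

Call:
jog_arm:
  rows:
    - {"linear": [0.055,0.002,0],"roll": 0,"gripper": 1}
    - {"linear": [0.055,0.002,0],"roll": 0,"gripper": 1}
    - {"linear": [0.055,0.002,0],"roll": 0,"gripper": 1}
    - {"linear": [0.055,0.002,0],"roll": 0,"gripper": 1}
    - {"linear": [0.055,0.002,0],"roll": 0,"gripper": 1}
    - {"linear": [0.055,0.002,0],"roll": 0,"gripper": 1}
    - {"linear": [0.055,0.002,0],"roll": 0,"gripper": 1}
    - {"linear": [0.05,0.002,0],"roll": 0,"gripper": 1}
    - {"linear": [0,0,0],"roll": 0,"gripper": 1}
    - {"linear": [0,0,0],"roll": 0,"gripper": 1}

```text
clock: 2.6
ee_pos: [0.5391, -0.039, 0.3182]
ee_rot: [0.832, 0.554, -0.001, -0.0]
force: [-0.8, -1.0, 0.5]
grip_width: 0.0008
grasp_force: 0.0
```

```bash
python3 - <<'E'
from h import *
c=shot('wrist','w1')
crop('w1',0,0,512,384,1.5)
print(c['position'],c['mtx'][0])
o=env.get_obs();M=R.from_quat(o['ee_rot']).as_matrix();print(o['ee_pos'],M.round(3).tolist(),o['force'],o['clock'],o['grip_width'])
for n,P in dict(primer=[.5665,.0186,.185],knob=[.6005,.0925,.203]).items(): print(n,proj(c,P)*1.5, M.T@(np.array(P)-o['ee_pos']))
E
```

```text
[0.56497993 0.02367244 0.48421086] [322.7456183    0.         255.89203926]
[ 0.53891912 -0.03968982  0.31826007] [[0.387, 0.922, -0.001], [0.922, -0.387, -0.001], [-0.001, -0.001, -1.0]] [-0.07642418 -0.99339415  0.79631494] 2.65 5.720852486663052e-05
primer [390.33589613 171.09629044] [0.06454959 0.00297936 0.13319582]
knob [396.76343888  11.58815767] [0.14583135 0.00573401 0.11511549]
```

View pics/w1_c.png

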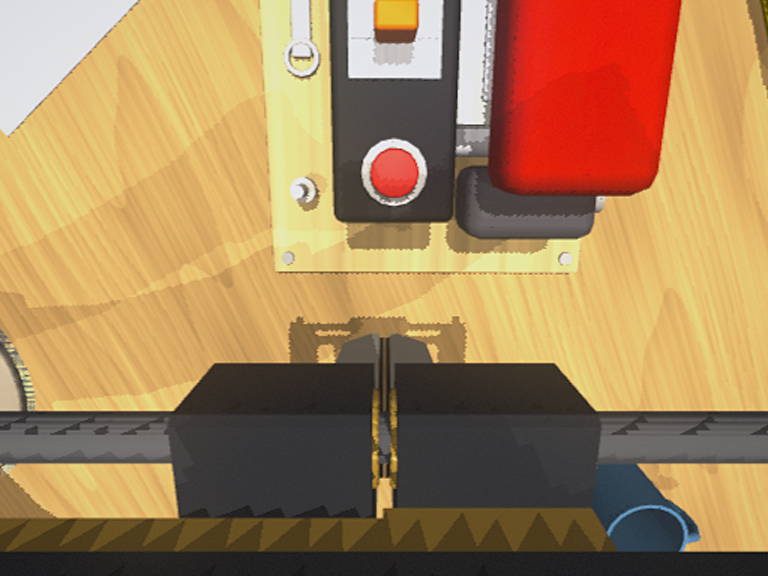

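The wrist view shows the primer at (394,172), about 2.5 mm right of my prediction. The knob is at (396,15), and the housing is square to the tool. I'll move over the primer.

Call:
jog_arm:
  rows:
    - {"linear": [0.032,0.0025,0],"roll": 0,"gripper": 1}
    - {"linear": [0.032,0.0025,0],"roll": 0,"gripper": 1}
    - {"linear": [0,0,0.03],"roll": 0,"gripper": 1}
    - {"linear": [0,0,0.03],"roll": 0,"gripper": 1}
    - {"linear": [0,0,0.03],"roll": 0,"gripper": 1}
    - {"linear": [0,0,0.02],"roll": 0,"gripper": 1}
    - {"linear": [0,0,0.01],"roll": 0,"gripper": 1}
    - {"linear": [0,0,0.008],"roll": 0,"gripper": 1}
    - {"linear": [0,0,0],"roll": 0,"gripper": 1}
    - {"linear": [0,0,0],"roll": 0,"gripper": 1}

```text
clock: 3.9
ee_pos: [0.5691, 0.0186, 0.1912]
ee_rot: [0.832, 0.554, 0.0, 0.0]
force: [-0.3, -0.5, -0.0]
grip_width: 0.0003
grasp_force: 0.0
```

```bash
python3 - <<'E'
from h import *
c=shot('wrist','w2')
crop('w2',100,0,420,384,1.55)
o=env.get_obs();M=R.from_quat(o['ee_rot']).as_matrix();print(o['ee_pos'],o['force'],o['clock'])
for n,P in dict(primer=[.5665,.0186,.185],knob=[.6005,.0925,.203]).items(): print(n,(proj(c,P)-[100,0])*1.55, M.T@(np.array(P)-o['ee_pos']))
E
```

```text
[0.56913329 0.0186113  0.19124019] [ 0.08353364 -0.24642505  0.37419291] 3.95
primer [236.53950849 362.80819033] [-0.00102901 -0.00243121  0.00623736]
knob [245.01746682 125.47873963] [ 0.08027468  0.00044319 -0.01172531]
```

View pics/w2_c.png

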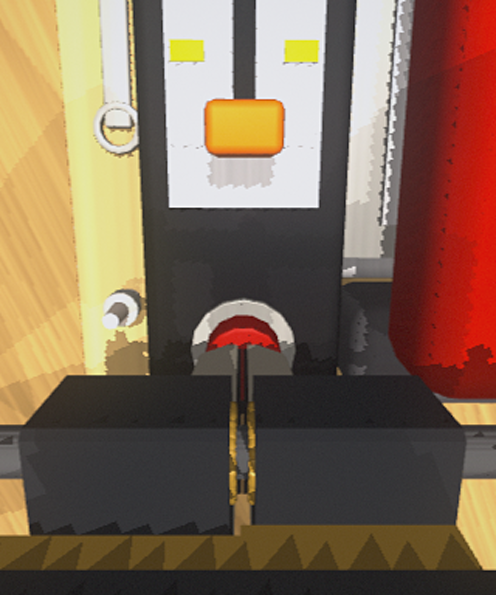

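The tips are centred above the primer, and the knob at (245,127) matches my estimate. Next I press down in small steps.

Call:
jog_arm:
  rows:
    - {"linear": [0,0,0.003],"roll": 0,"gripper": 1}
    - {"linear": [0,0,0.003],"roll": 0,"gripper": 1}
    - {"linear": [0,0,0.002],"roll": 0,"gripper": 1}
    - {"linear": [0,0,0.002],"roll": 0,"gripper": 1}
    - {"linear": [0,0,0.002],"roll": 0,"gripper": 1}
    - {"linear": [0,0,0.001],"roll": 0,"gripper": 1}
    - {"linear": [0,0,0.001],"roll": 0,"gripper": 1}
    - {"linear": [0,0,0],"roll": 0,"gripper": 1}
    - {"linear": [0,0,0],"roll": 0,"gripper": 1}
    - {"linear": [0,0,0],"roll": 0,"gripper": 1}

```text
clock: 5.2
ee_pos: [0.5689, 0.0186, 0.1773]
ee_rot: [0.832, 0.554, 0.0, 0.0]
force: [-1.9, -0.2, 11.5]
grip_width: 0.0001
grasp_force: 5.7
```

Call:
jog_arm:
  rows:
    - {"linear": [0,0,0.001],"roll": 0,"gripper": 1}
    - {"linear": [0,0,0],"roll": 0,"gripper": 1}
    - {"linear": [0,0,0],"roll": 0,"gripper": 1}
    - {"linear": [0,0,0],"roll": 0,"gripper": 1}
    - {"linear": [0,0,0],"roll": 0,"gripper": 1}
    - {"linear": [0,0,0],"roll": 0,"gripper": 1}
    - {"linear": [0,0,0],"roll": 0,"gripper": 1}
    - {"linear": [0,0,0],"roll": 0,"gripper": 1}
    - {"linear": [0,0,0],"roll": 0,"gripper": 1}
    - {"linear": [0,0,0],"roll": 0,"gripper": 1}

```text
clock: 6.45
ee_pos: [0.569, 0.0187, 0.1772]
ee_rot: [0.832, 0.554, 0.0, 0.001]
force: [-6.2, -1.1, 21.1]
grip_width: 0.0001
grasp_force: 10.4
```

The force rose 10 N with no further travel, so the primer is fully in. I'll lift off and set down between the primer and the knob.

Call:
jog_arm:
  rows:
    - {"linear": [0,0,-0.02],"roll": 0,"gripper": 1}
    - {"linear": [0,0,-0.02],"roll": 0,"gripper": 1}
    - {"linear": [0,0,-0.02],"roll": 0,"gripper": 1}
    - {"linear": [0.023,0,0],"roll": 0,"gripper": 1}
    - {"linear": [0.022,0,0],"roll": 0,"gripper": 1}
    - {"linear": [0,0,0],"roll": 0,"gripper": 1}
    - {"linear": [0,0,0.02],"roll": 0,"gripper": 1}
    - {"linear": [0,0,0.02],"roll": 0,"gripper": 1}
    - {"linear": [0,0,0.017],"roll": 0,"gripper": 1}
    - {"linear": [0,0,0],"roll": 0,"gripper": 1}

```text
clock: 7.7
ee_pos: [0.5853, 0.0596, 0.1772]
ee_rot: [0.832, 0.554, -0.001, -0.001]
force: [-0.0, 0.6, 0.9]
grip_width: 0.0003
grasp_force: 0.0
```

```bash
python3 - <<'E'
from h import *
c=shot('wrist','w3')
crop('w3',100,0,420,384,1.55)
o=env.get_obs();M=R.from_quat(o['ee_rot']).as_matrix();print(o['ee_pos'],o['force'],o['clock'])
for n,P in dict(primer=[.5665,.0186,.185],knob=[.6005,.0925,.203]).items(): print(n,(proj(c,P)-[100,0])*1.55, M.T@(np.array(P)-o['ee_pos']))
E
```

```text
[0.585826   0.05991916 0.17810516] [0.30396108 0.0325768  0.25798022] 7.75
primer [239.02901817 491.22208186] [-0.04558114 -0.00190431 -0.0068585 ]
knob [248.15807757 283.46239453] [ 0.03570095  0.00094482 -0.02492268]
```

View pics/w3_c.png

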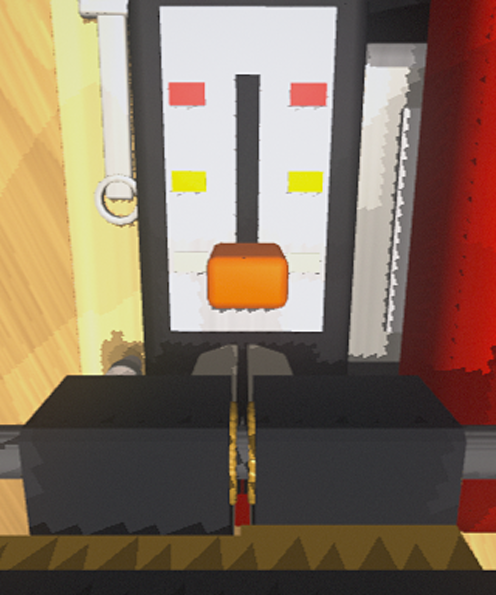

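The knob at (248,280) is clear ahead of the tips, with the slot running straight up to the red marks. I'll push along tool +x.

Call:
jog_arm:
  rows:
    - {"linear": [0.01,0,0],"roll": 0,"gripper": 1}
    - {"linear": [0.006,0,0],"roll": 0,"gripper": 1}
    - {"linear": [0.004,0,0],"roll": 0,"gripper": 1}
    - {"linear": [0.004,0,0],"roll": 0,"gripper": 1}
    - {"linear": [0.004,0,0],"roll": 0,"gripper": 1}
    - {"linear": [0.004,0,0],"roll": 0,"gripper": 1}
    - {"linear": [0.004,0,0],"roll": 0,"gripper": 1}
    - {"linear": [0.004,0,0],"roll": 0,"gripper": 1}
    - {"linear": [0.004,0,0],"roll": 0,"gripper": 1}
    - {"linear": [0.004,0,0],"roll": 0,"gripper": 1}

```text
clock: 9.0
ee_pos: [0.6043, 0.1039, 0.1785]
ee_rot: [0.832, 0.554, -0.001, 0.0]
force: [-3.3, -3.8, 3.8]
grip_width: 0.0005
grasp_force: 2.5
```

Call:
jog_arm:
  rows:
    - {"linear": [0.004,0,0],"roll": 0,"gripper": 1}
    - {"linear": [0.004,0,0],"roll": 0,"gripper": 1}
    - {"linear": [0.004,0,0],"roll": 0,"gripper": 1}
    - {"linear": [0.003,0,0],"roll": 0,"gripper": 1}
    - {"linear": [0.003,0,0],"roll": 0,"gripper": 1}
    - {"linear": [0.003,0,0],"roll": 0,"gripper": 1}
    - {"linear": [0,0,0],"roll": 0,"gripper": 1}
    - {"linear": [0,0,0],"roll": 0,"gripper": 1}
    - {"linear": [0,0,0],"roll": 0,"gripper": 1}
    - {"linear": [0,0,0],"roll": 0,"gripper": 1}

```text
clock: 10.25
ee_pos: [0.6128, 0.124, 0.1786]
ee_rot: [0.832, 0.554, 0.0, -0.0]
force: [1.0, -0.3, -0.1]
grip_width: 0.0009
grasp_force: 0.0
```

```bash
python3 - <<'E'
from h import *
c=shot('wrist','w4')
crop('w4',100,0,420,384,1.55)
o=env.get_obs();M=R.from_quat(o['ee_rot']).as_matrix();print(o['ee_pos'],M.T@o['force'],o['clock'])
y=np.array([.3868,.9222,0])
for n,P in dict(primer=[.5665,.0186,.185],knobopen=np.array([.6005,.0925,.203]),knobfull=np.array([.6005,.0925,.203])+.056*y).items(): print(n,(proj(c,P)-[100,0])*1.55, M.T@(np.array(P)-o['ee_pos']))
E
```

```text
[0.61278572 0.12390385 0.17857034] [-0.4942637   0.33368599 -0.09902959] 10.3
primer [237.68974983 641.88474491] [-0.11500717 -0.00210144 -0.00644542]
knobopen [245.61379531 492.63940181] [-0.03370929  0.00077338 -0.02443429]
knobfull [246.25647049 328.09181588] [ 0.02229254  0.00084559 -0.02442661]
```

View pics/w4_c.png

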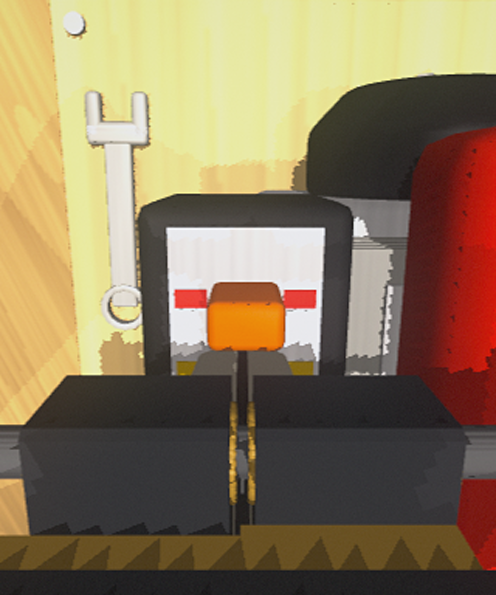

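The knob is at (246,328), level with the red marks, which matches the full-choke prediction. It snapped ahead of the fingers, so I'll nudge gently to confirm the stop.

Call:
jog_arm:
  rows:
    - {"linear": [0.003,0,0],"roll": 0,"gripper": 1}
    - {"linear": [0.002,0,0],"roll": 0,"gripper": 1}
    - {"linear": [0.001,0,0],"roll": 0,"gripper": 1}
    - {"linear": [0.001,0,0],"roll": 0,"gripper": 1}
    - {"linear": [0,0,0],"roll": 0,"gripper": 1}
    - {"linear": [0,0,0],"roll": 0,"gripper": 1}
    - {"linear": [0,0,0],"roll": 0,"gripper": 1}
    - {"linear": [0,0,0],"roll": 0,"gripper": 1}
    - {"linear": [0,0,0],"roll": 0,"gripper": 1}
    - {"linear": [0,0,0],"roll": 0,"gripper": 1}

```text
clock: 11.55
ee_pos: [0.6151, 0.1294, 0.1786]
ee_rot: [0.833, 0.554, -0.001, 0.0]
force: [-3.4, -4.4, 4.0]
grip_width: 0.0008
grasp_force: 2.6
```

The lever meets a firm stop at about 5 N. I'll back off and lift clear.

Call:
jog_arm:
  rows:
    - {"linear": [-0.01,0,0],"roll": 0,"gripper": 1}
    - {"linear": [-0.01,0,0],"roll": 0,"gripper": 1}
    - {"linear": [0,0,-0.03],"roll": 0,"gripper": 1}
    - {"linear": [0,0,-0.04],"roll": 0,"gripper": 1}
    - {"linear": [0,0,-0.04],"roll": 0,"gripper": 1}
    - {"linear": [0,0,-0.03],"roll": 0,"gripper": 1}
    - {"linear": [-0.05,0,0],"roll": 0,"gripper": 1}
    - {"linear": [-0.05,0,0],"roll": 0,"gripper": 1}
    - {"linear": [-0.04,0,0],"roll": 0,"gripper": 1}
    - {"linear": [0,0,0],"roll": 0,"gripper": 1}

```text
clock: 12.8
ee_pos: [0.5527, -0.021, 0.3187]
ee_rot: [0.834, 0.552, -0.0, 0.001]
force: [-0.2, 0.5, 0.3]
grip_width: 0.0005
grasp_force: 0.0
```

```bash
python3 - <<'E'
from h import *
c=shot('wrist','w5')
crop('w5',0,0,512,384,1.5)
o=env.get_obs();print(o['ee_pos'],o['force'],o['clock'])
y=np.array([.3868,.9222,0]);k=np.array([.6005,.0925,.203])
for n,P in dict(primer=[.5675,.0181,.185],knobfull=k+.056*y).items(): print(n,proj(c,P)*1.5)
E
```

```text
[ 0.5534214  -0.018786    0.31883342] [-0.34457614 -0.10114271  0.01074994] 12.85
primer [382.18742359 207.76531578]
knobfull [384.03994662 -63.32635171]
```

View pics/w5_c.png

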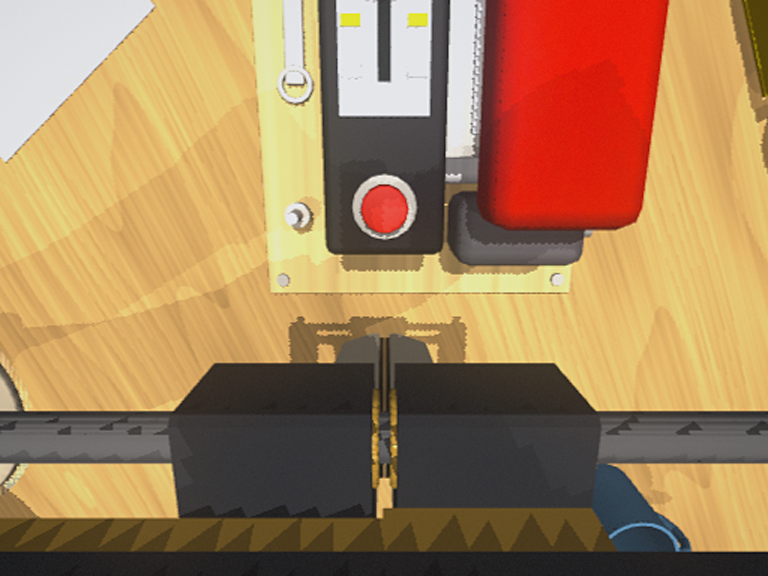

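The primer is back out at (384,208), where I predicted it. The plate and engine have not moved, the plug and wrench are in place, and the knob is well past the yellow marks. I'll check the knob once more in the top view and then hand in.

```bash
python3 - <<'E'
from h import *
c=shot('scene','s1'); crop('s1',230,170,370,290,5)
y=np.array([.3868,.9222,0]);k=np.array([.6005,.0925,.195])
print([((proj(c,k+t*y)-[230,170])*5).round() for t in (0,.028,.056)])
E
```

```text
[array([323., 110.]), array([369., 114.]), array([415., 119.])]
```

View pics/s1_c.png

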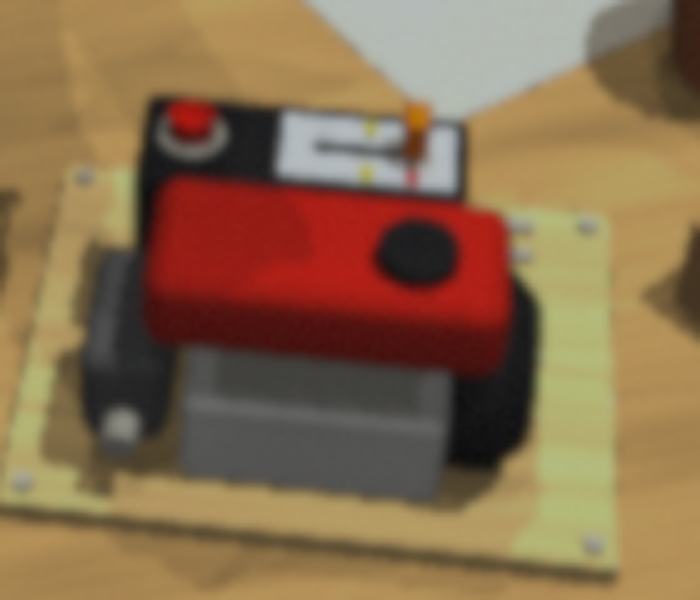

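The scene view shows the knob at (417,120) by the red marks, against (415,119) predicted, and the primer standing out at (192,118).

```bash
python3 -c "
from rig import env
print(env.hand_in())"
```

```text
the job is handed in; nothing more can be done
None
```

The primer was pressed fully in and sprang back out, the choke lever is home at the full-choke stop by the red marks, the engine and the things around it did not visibly move, and the job was handed in after about 13 s of robot time.

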